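# Find the hidden release notch in a case's edge trim and press it

### The arm

A 6-joint arm with a two-finger parallel gripper is mounted at the origin on a cart in front of the work surface, level with it; the furniture and walls round the work are solid. World frame = base frame: x ahead of the robot, y to its left, z up, the work surface at z = 0. Lengths are in m, angles in rad, forces in N, time in s.
With the tool pointing down it reaches from about 0.35 to 0.925 m from the base axis. Payload 6.4 kg.
Tool frame: the origin (TCP) lies midway between the tips of the shut fingers; the grasp point (between the pads) lies tcp_to_grasp behind it (tcp_to_grasp is the distance from the TCP to the grasp point, in m); z points along the fingers, y is the line along which they close (so a half turn about z gives the same grasp; the last joint's range is limited). The gripper opens to 94 mm and grips with 3 to 60 N. Pads are 16 mm wide; open, the fingers measure 119 mm over their backs; the gripper's body (75 mm by 177 mm) begins 78 mm behind the grasp point.
Start: joints at [-1.403, 0.245, 1.558, -0, 1.339, -0.174], TCP at [0.218, -0.612, 0.205] pointing down, gripper open.
Joint ranges: [-3.13, 3.13], [-1.02, 2.26], [0.13, 2.54], [-0.95, 4.09], [0.21, 2.88], [-2.74, 2.74]. Speed limits (rad/s): [2.57, 2.57, 3.14, 3.14, 3.14, 3.14].

### API

Orientations are given as a rotation vector (axis times angle).
In Python, from cell import state, get_image, camera_model, job_done, tcp_to_grasp gives the robot as it stands. The module is installed in compiled form; this text tells all that it offers.
- The arm moves only by the tool arm_command, never from a script. Its argument "rows" is a list that holds one entry, the list of rows, each a list of 5 numbers: the opening, from -1 (shut) to 1 (fully open), then the shift along the tool's x, y, z in mm, then the turn about the tool's z in degrees. In form: [[[claw, dx, dy, dz, twist], ...]]. A call has 1 to 20 rows; each row is the pose to reach, as a shift and turn from the pose commanded when the call began, along the tool's axes at that moment; what a row does not reach only later rows make up. A row lasts 1/12 s, in which the tool goes at most 41.7 mm and 7.16 degrees, less where a joint would pass 70% of its speed; a pose out of reach is approached as far as the arm can. A call with a gripper value outside its range is refused whole. The fingers move at their own pace and stop on an object; "newtons" is the grip in N (left out, the last holds). Time passes only in rows, so rows that repeat a pose let the fingers close. It gives the time, the measured TCP pose, the force, the opening and the grip force at its end, in the units of the state.
- state(): the state, without advancing time (a new reading comes with each control period).
- get_image(name): name is "scene" or "top" or "wrist"; returns (picture, depth): 420x560x3 uint8, red, green, blue; 420x560 float32, m along the optical axis (not along the pixel's ray), 0 where there is no reading.
- camera_model(name): a dict with "K" (3x3 intrinsics, pixels), "R" (3x3) and "t" (3): a world point X has camera coordinates R X + t. Camera axes: x right, y down, z forward; pixel columns grow to the right and rows downward; lengths in m; the calibration is good to about 2 mm. The wrist camera is an equidistant fisheye: a pixel r from the principal point sees the ray r / f radians off the axis. A picture is of the moment at which its call begins: read the wrist's pose just before it. camera_model takes no time and is no camera call; for the wrist camera it gives the pose at the moment of the call.
- job_done(): hands the job in; it is judged then, once.
The state is a dict: "time_s": time; "joint_positions": joint angles; "dq": joint speeds; "joint_efforts": joint torques, N m; "ee_pos": TCP position; "tcp_rot": TCP orientation; "ft_force": force on the tool from outside, world axes, zero at the start; "torque": the same for the moment, N m; "finger_gap": opening from 0.0 (shut) to 1.0 (fully open); "grip_force": force on a finger pad.
Only numpy, scipy, OpenCV 4.12 (cv2) and the standard library are available. Lean on these libraries where they do the work, as an engineer would, in place of code of your own. Each camera call takes 0.05 s, during which the arm holds its last target. There are 200 camera calls.

### The job

Open the latch of the grey case: under one of the six identical black trim pads along its front edge lies a hidden release notch. Slide a shut fingertip lightly along the trim to feel which pad gives way, and press that pad fully down so that the lid pops ajar; then draw the hand clear. Do not touch or pry the lid itself, do not press with great force on pads that do not yield, grasp nothing, and leave the things around the case where they are.

Things in the scene. Friction and masses are not known exactly. Their poses are not given: they have to be found in the camera images.
- case: Grey flat case, 180 x 300 x 60 mm, fixed to the bench. Origin at the centre of its underside; x from its front edge to the back (away from the robot), y along the front edge to the left, z up. Along the front edge runs a strip of six black trim pads, with thin grey lips level with the pads at most in front of it (x = -88 mm) and behind it (x = -36 mm).
- trim_mid (a point): Middle of the trim strip, level with the pad tops (z = 60 mm); axes as the case. Six equal pads, 46 mm in x, 42.5 mm in y, centres at y = +-22, +-66, +-110 mm from here. Five are rigid. The one over the notch (unknown which, differs each time, all look alike) sinks 12 mm under 3 to 5 N and stays where left; the tip must be over it alone, clear of its neighbours.
- case_lid: Flat grey lid of the case, 118 x 284 mm, top at 60 mm, just behind the trim strip (its front edge at x = -33 mm in the case's frame), hinged along the back. Level when shut. The release lifts it with its travel: at full press it is tilted 0.12 rad, its front edge about 14 mm up. Origin on the hinge line (x = +87 mm, z = 53 mm in the case's frame), z is the lid's normal. Not to be touched.
- release (a joint): How far the yielding pad is pressed, in m: 0 flush, 0.012 fully down. It stays where it is left.
- bottle: Bystander: small bottle with a red cap, 55 mm wide, 103 mm tall, standing at the right end of the case; origin under its centre.
- dish: Bystander: round lidded petri dish, 61 mm wide, 16 mm high, lying beyond the left end of the case, near its front; origin under its centre.
- small_beaker: Bystander: clear beaker, 55 mm wide, 68 mm tall, behind the case; origin under its centre.
- tape: Bystander: yellow tape roll lying flat, 68 mm wide, 19 mm high, behind the case; origin under its centre.

How it is judged:
At the end, for the whole second after the job is handed in: The yielding pad is fully down (at least 10.5 of its 12 mm) and the lid stands ajar (tilted more than 0.095 rad) and at rest (value of joint release above 0.0105 m and angle between case_lid's own z axis and vertical above 0.095 rad and angular speed of case_lid below 0.05 rad/s); the robot touches nothing.
It fails at once if the robot pushes or pries the lid (more than 3 N) (contact force between any of the fingers, the arm and case_lid above 3 N).
It fails at once if the fingers press on anything with more than 60 N (contact force between the fingers and anything else above 60 N).
It fails at once if a bystander is moved more than 20 mm or lifted (distance of any of bottle, dish, small_beaker, tape from where it was at the start of the episode above 0.02 m).
It also fails if it takes over 64 s, if anything falls off the work surface, if the arm or the gripper's body presses on something with over 40 N, if the wrist force passes 120 N, or if a joint passes its speed limit or range.

## Working session

There is one attempt and no reset: what is moved stays moved. The work goes in short steps, Python scripts to look and compute and a tool call to move; the robot and the scene stay as the last step left them, time stands still between calls to the robot, and variables do not carry over. Pictures are saved under pics/ and viewed, at most 10 in all, crops included, and the job is handed in when it is done.

Besides the shell and the picture viewer there is one more tool, called in YAML: its name, and indented under it one key for each argument. arm_command: Moves the arm, as the interface text tells. Its arguments: {"type":"object","properties":{"rows":{"type":"array"},"newtons":{"type":"number"}},"required":["rows"]}

```bash
mkdir -p pics; python3 - <<'E'
from cell import *
import cv2,numpy as np
np.set_printoptions(precision=4,suppress=True)
s=state();print({k:s[k] for k in('time_s','ee_pos','tcp_rot','ft_force','finger_gap')},tcp_to_grasp)
p,d=get_image("top");cv2.imwrite("pics/top.png",p[:,:,::-1]);np.savez("top.npz",p=p,d=d)
m=camera_model("top");print(m)
q,d=get_image("scene");cv2.imwrite("pics/scene.png",q[:,:,::-1])
E
```

```text
{'time_s': 0.0, 'ee_pos': array([ 0.2178, -0.6118,  0.2044]), 'tcp_rot': array([-3.094 , -0.5339,  0.    ]), 'ft_force': array([-0.0228, -0.0185, -0.5048]), 'finger_gap': 0.9998337339646426} 0.0188
{'K': array([[424.1711,   0.    , 277.7651],
       [  0.    , 424.1711, 205.102 ],
       [  0.    ,   0.    ,   1.    ]]), 'R': array([[ 0.0189, -0.9998, -0.0044],
       [-0.9887, -0.0181, -0.1485],
       [ 0.1484,  0.0072, -0.9889]]), 't': array([-0.0995,  0.6253,  0.8306])}
```

View pics/top.png

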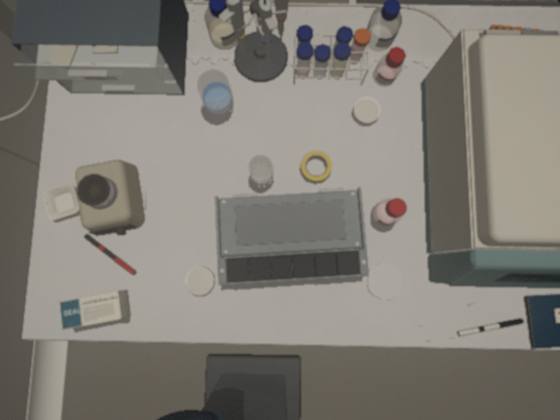

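View pics/scene.png

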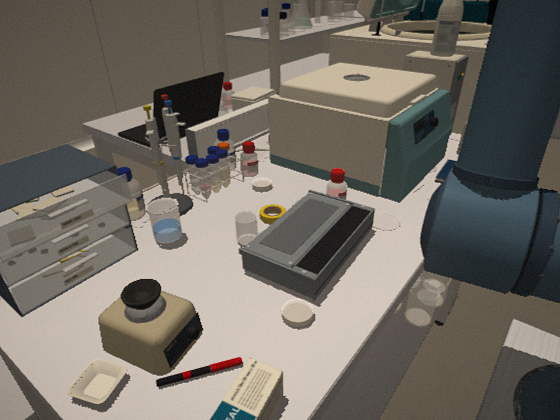

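The top view shows the case, with its black trim strip from about (227,268) to (360,264). The bottle is at the right (390,211), the dish at the left (200,281), and the tape and beaker are behind. Next I measure the strip.

```bash
cat > h.py <<'E'
import cv2,numpy as np
from cell import *
np.set_printoptions(precision=4,suppress=True)
def ray(m,px,z):
    u=np.array([px[0],px[1],1.]);d=m['R'].T@np.linalg.solve(m['K'],u);c=-m['R'].T@m['t']
    return c+d*(z-c[2])/d[2]
E
python3 - <<'E'
from h import *
z=np.load("top.npz");p,d=z['p'],z['d'];m=camera_model("top")
g=p.max(2);roi=np.zeros_like(g);roi[240:292,215:370]=1
b=((g<50)&(roi>0)).astype(np.uint8)
b=cv2.morphologyEx(b,cv2.MORPH_CLOSE,np.ones((5,5)))
b=cv2.morphologyEx(b,cv2.MORPH_OPEN,np.ones((5,5)))
c=max(cv2.findContours(b,0,2)[0],key=cv2.contourArea)
r=cv2.minAreaRect(c);print(r)
P=np.array([ray(m,q,.06) for q in cv2.boxPoints(r)]);print(P)
print(np.linalg.norm(P-np.roll(P,1,0),axis=1),P.mean(0))
c0=r[0];dz=d[int(c0[1]),int(c0[0])];X=np.linalg.solve(m['K'],[c0[0],c0[1],1])*dz;print(m['R'].T@(X-m['t']))
v=cv2.resize(p[180:300,190:420],None,fx=3.4,fy=3.4,interpolation=cv2.INTER_CUBIC)
v=cv2.convertScaleAbs(v,alpha=1.5)
q=((cv2.boxPoints(r)-[190,180]+.5)*3.4).astype(int);cv2.polylines(v,[q],True,(0,255,0),1)
cv2.imwrite("pics/crop.png",v[:,:,::-1])
E
```

```text
Traceback (most recent call last):
ValueError: max() iterable argument is empty
```

```bash
python3 - <<'E'
from h import *
z=np.load("top.npz");p,d=z['p'],z['d'];g=p.max(2)
for u in(240,300,345):print(g[240:292,u])
E
```

```text
[114 113 113 113 112 115 120 123 122 123 121 123 122 115 106 102 107  96
  74  65  67  68  68  68  64  69  68  69  68  68  69  69  64  69  69  68
  67  70  70  66  69  81 100 108 102 102 102 102 114 140 164 168]
[111 113 114 117 120 120 118 120 120 117 105  97  98  92  71  62  61  64
  62  62  62  61  64  63  64  62  66  64  64  64  62  66  63  65  67  63
  62  71  93 105 103  99 100 100 112 141 162 167 168 168 168 168]
[118 122 121 122 121 122 119 110 100 102 101  79  66  63  64  67  65  67
  69  67  66  68  68  66  66  65  66  68  68  65  67  65  65  66  75  97
 110 107 102 101 100 112 140 162 167 166 167 167 167 169 168 168]
```

```bash
python3 - <<'E'
from h import *
z=np.load("top.npz");p,d=z['p'],z['d'];m=camera_model("top")
g=p.max(2);roi=np.zeros_like(g);roi[240:292,215:370]=1
b=((g<84)&(roi>0)).astype(np.uint8)
b=cv2.morphologyEx(b,cv2.MORPH_CLOSE,np.ones((5,5)))
b=cv2.morphologyEx(b,cv2.MORPH_OPEN,np.ones((5,5)))
c=max(cv2.findContours(b,0,2)[0],key=cv2.contourArea)
r=cv2.minAreaRect(c);print(r)
P=np.array([ray(m,q,.06) for q in cv2.boxPoints(r)]);print(P)
print(np.linalg.norm(P-np.roll(P,1,0),axis=1),P.mean(0))
c0=r[0];dz=d[int(c0[1]),int(c0[0])];X=np.linalg.solve(m['K'],[c0[0],c0[1],1])*dz;print(m['R'].T@(X-m['t']))
v=cv2.resize(p[180:300,190:420],None,fx=3.4,fy=3.4,interpolation=cv2.INTER_CUBIC)
v=cv2.convertScaleAbs(v,alpha=1.5)
q=((cv2.boxPoints(r)-[190,180]+.5)*3.4).astype(int);cv2.polylines(v,[q],True,(0,255,0),1)
cv2.imwrite("pics/crop.png",v[:,:,::-1])
E
```

```text
((292.64984130859375, 265.89691162109375), (23.828506469726562, 132.80337524414062), 86.42366790771484)
[[ 0.5159  0.0143  0.06  ]
 [ 0.5373 -0.2506  0.06  ]
 [ 0.4904 -0.2531  0.06  ]
 [ 0.4691  0.0096  0.06  ]]
[0.047  0.2657 0.047  0.2635] [ 0.5032 -0.12    0.06  ]
[ 0.5032 -0.1203  0.0476]
```

View pics/crop.png

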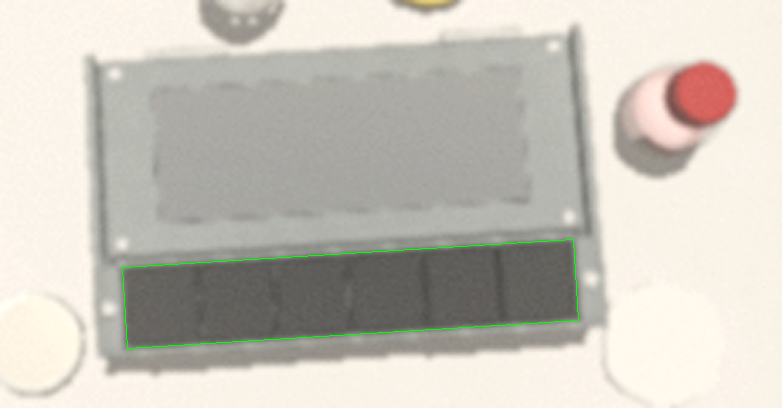

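The strip's middle is at about (0.503, -0.120), yawed about 4.6°, and it measures 0.265 × 0.047 m against the expected 0.2625 × 0.046. The 0.048 depth at the centre pixel falls in the gap between two pads. I'll go to the front of the case, shut the fingers, and turn so they close along the case's x.

arm_command:
  rows:
    - [[-1,227,-303,0,-75],[-1,227,-303,0,-75],[-1,227,-303,0,-75],[-1,227,-303,0,-75],[-1,227,-303,0,-75],[-1,227,-303,0,-75],[-1,227,-303,0,-75],[-1,227,-303,0,-75],[-1,227,-303,0,-75],[-1,227,-303,0,-75],[-1,227,-303,0,-75],[-1,227,-303,0,-75],[-1,227,-303,0,-75],[-1,227,-303,0,-75],[-1,227,-303,0,-75]]
  newtons: 10

```text
time_s: 1.35
ee_pos: [0.33, -0.2512, 0.2053]
tcp_rot: [-2.133, -2.306, -0.0]
ft_force: [-0.2, -0.7, 0.4]
finger_gap: 0.009
grip_force: 0.0
```

arm_command:
  rows:
    - [[-1,227,180,95,0],[-1,227,180,95,0],[-1,227,180,95,0],[-1,227,180,95,0],[-1,227,180,95,0],[-1,227,180,95,0],[-1,227,180,95,0],[-1,227,180,95,0],[-1,227,180,95,0],[-1,227,180,95,0],[-1,227,180,95,0]]

```text
time_s: 2.27
ee_pos: [0.4914, -0.0112, 0.1107]
tcp_rot: [2.132, 2.307, -0.0]
ft_force: [0.3, 0.0, -0.3]
finger_gap: 0.001
grip_force: 0.0
```

```bash
python3 - <<'E'
from h import *
s=state();print(s['ee_pos'],s['tcp_rot'],s['ft_force'],s['time_s'])
p,d=get_image("wrist");cv2.imwrite("pics/w.png",p[:,:,::-1]);m=camera_model("wrist");print(m)
for z in(.06,):
  for y in(110,66,22,-22,-66,-110):
    X=np.array([.503-.081*y/1e3,-.12+.9967*y/1e3,z]);c=m['R']@X+m['t'];th=np.arctan2(np.hypot(*c[:2]),c[2]);e=c[:2]/np.hypot(*c[:2]);print(y,m['K'][:2,2]+m['K'][0,0]*th*e)
E
```

```text
[ 0.4914 -0.0112  0.1107] [ 2.1323  2.3068 -0.0003] [ 0.3263  0.0286 -0.2827] 2.2667
{'K': array([[325.1923,   0.    , 277.6815],
       [  0.    , 325.1923, 208.5309],
       [  0.    ,   0.    ,   1.    ]]), 'R': array([[ 0.9969,  0.0785,  0.0009],
       [ 0.0763, -0.9709,  0.2268],
       [ 0.0186, -0.2261, -0.9739]]), 't': array([-0.4895, -0.0512,  0.2861])}
110 [280.8491 222.3219]
66 [280.8199 276.6852]
22 [280.7462 323.7331]
-22 [280.6483 363.278 ]
-66 [280.5412 396.0691]
-110 [280.4342 423.1835]
```

View pics/w.png

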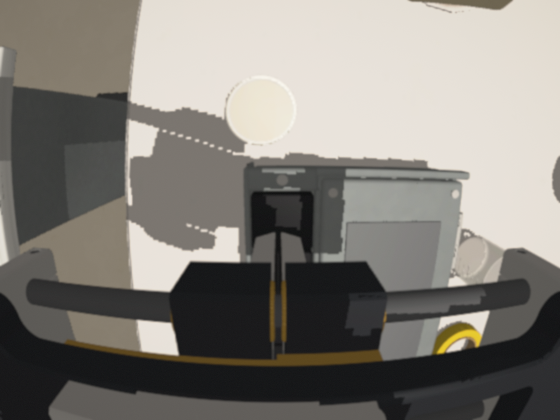

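The wrist view shows the fingertip over the leftmost pad. The pad spans columns 250–313, so its centre matches the predicted 281, and its left edge is at row 192. I'll descend gently.

arm_command:
  rows:
    - [[-1,0,0,25,0],[-1,0,0,40,0],[-1,0,0,46,0],[-1,0,0,48,0],[-1,0,0,49,0],[-1,0,0,49,0],[-1,0,0,49,0]]

```text
time_s: 2.9
ee_pos: [0.4923, -0.0106, 0.0625]
tcp_rot: [2.13, 2.307, 0.001]
ft_force: [-0.6, 0.1, 0.5]
finger_gap: 0.004
grip_force: 0.0
```

arm_command:
  rows:
    - [[-1,0,0,0.5,0],[-1,0,0,1,0],[-1,0,0,1,0],[-1,0,0,1,0]]

```text
time_s: 3.23
ee_pos: [0.4916, -0.0102, 0.0606]
tcp_rot: [2.131, 2.308, 0.0]
ft_force: [-0.0, 0.4, -0.6]
finger_gap: 0.007
grip_force: 0.0
```

arm_command:
  rows:
    - [[-1,0,0,0.5,0],[-1,0,0,1,0],[-1,0,0,1,0],[-1,0,0,1,0]]

```text
time_s: 3.57
ee_pos: [0.4916, -0.0102, 0.0602]
tcp_rot: [-2.13, -2.309, 0.0]
ft_force: [-3.1, 1.3, 6.3]
finger_gap: 0.009
grip_force: 3.2
```

arm_command:
  rows:
    - [[-1,-6,0,0,0],[-1,-12,0,0,0],[-1,-18,0,0,0],[-1,-24,0,0,0],[-1,-30,0,0,0],[-1,-36,0,0,0],[-1,-44,0,0,0],[-1,-44,0,0,0],[-1,-44,0,0,0]]

```text
time_s: 4.32
ee_pos: [0.4959, -0.055, 0.0603]
tcp_rot: [2.129, 2.306, -0.0]
ft_force: [0.2, -2.5, 4.8]
finger_gap: 0.007
grip_force: 2.5
```

arm_command:
  rows:
    - [[-1,0,0,0.5,0],[-1,0,0,0.7,0],[-1,0,0,0.7,0]]

```text
time_s: 4.57
ee_pos: [0.4959, -0.055, 0.0602]
tcp_rot: [2.128, 2.307, -0.001]
ft_force: [-3.1, -3.6, 10.5]
finger_gap: 0.003
grip_force: 5.0
```

arm_command:
  rows:
    - [[-1,-6,0,0,0],[-1,-12,0,0,0],[-1,-18,0,0,0],[-1,-24,0,0,0],[-1,-30,0,0,0],[-1,-36,0,0,0],[-1,-44,0,0,0],[-1,-44,0,0,0],[-1,-44,0,0,0]]

```text
time_s: 5.32
ee_pos: [0.4996, -0.0974, 0.0602]
tcp_rot: [2.131, 2.308, 0.003]
ft_force: [-1.0, 3.6, 10.6]
finger_gap: 0.007
grip_force: 5.5
```

The first three pads are rigid, so I carry on sliding.

arm_command:
  rows:
    - [[-1,-6,0,0,0],[-1,-12,0,0,0],[-1,-18,0,0,0],[-1,-24,0,0,0],[-1,-30,0,0,0],[-1,-36,0,0,0],[-1,-44,0,0,0],[-1,-44,0,0,0],[-1,-44,0,0,0]]

```text
time_s: 6.07
ee_pos: [0.5031, -0.1412, 0.0602]
tcp_rot: [2.131, 2.308, 0.003]
ft_force: [-1.5, 3.1, 10.1]
finger_gap: 0.005
grip_force: 5.6
```

arm_command:
  rows:
    - [[-1,-6,0,0,0],[-1,-12,0,0,0],[-1,-18,0,0,0],[-1,-24,0,0,0],[-1,-30,0,0,0],[-1,-36,0,0,0],[-1,-44,0,0,0],[-1,-44,0,0,0],[-1,-44,0,0,0]]

```text
time_s: 6.82
ee_pos: [0.5065, -0.1851, 0.0602]
tcp_rot: [2.131, 2.308, 0.003]
ft_force: [-0.7, 3.3, 10.6]
finger_gap: 0.004
grip_force: 5.6
```

arm_command:
  rows:
    - [[-1,-6,0,0,0],[-1,-12,0,0,0],[-1,-18,0,0,0],[-1,-24,0,0,0],[-1,-30,0,0,0],[-1,-36,0,0,0],[-1,-44,0,0,0],[-1,-44,0,0,0],[-1,-44,0,0,0]]

```text
time_s: 7.57
ee_pos: [0.509, -0.2302, 0.0586]
tcp_rot: [2.131, 2.308, -0.001]
ft_force: [0.2, -0.8, 0.7]
finger_gap: 0.007
grip_force: 0.7
```

The rightmost pad yields: z fell to 0.0586 with no force left. I press it fully down.

arm_command:
  rows:
    - [[-1,0,0,1,0],[-1,0,0,2,0],[-1,0,0,3,0],[-1,0,0,4,0],[-1,0,0,5,0],[-1,0,0,6,0],[-1,0,0,7,0],[-1,0,0,8,0],[-1,0,0,9,0],[-1,0,0,10,0],[-1,0,0,10.5,0],[-1,0,0,10.5,0],[-1,0,0,10.5,0]]

```text
time_s: 8.65
ee_pos: [0.5091, -0.2295, 0.0483]
tcp_rot: [2.131, 2.308, 0.0]
ft_force: [-0.5, -1.9, 3.3]
finger_gap: 0.004
grip_force: 1.4
```

arm_command:
  rows:
    - [[-1,0,0,0.5,0],[-1,0,0,1,0],[-1,0,0,1.3,0],[-1,0,0,1.3,0]]

```text
time_s: 8.98
ee_pos: [0.5092, -0.2295, 0.0482]
tcp_rot: [-2.13, -2.308, 0.0]
ft_force: [-3.5, -0.2, 11.5]
finger_gap: 0.008
grip_force: 5.5
```

The pad is at its stop: 12 mm of travel and the force rises to 11.5 N. I draw back, straight up and then toward the robot.

arm_command:
  rows:
    - [[-1,0,0,-10,0],[-1,0,0,-40,0],[-1,0,0,-80,0],[-1,0,0,-120,0],[-1,0,0,-140,0],[-1,40,-40,-140,0],[-1,40,-80,-140,0],[-1,40,-110,-140,0],[-1,40,-110,-140,0],[-1,40,-110,-140,0],[-1,40,-110,-140,0],[-1,40,-110,-140,0]]

```text
time_s: 9.98
ee_pos: [0.3971, -0.1986, 0.1872]
tcp_rot: [2.13, 2.309, 0.001]
ft_force: [1.0, -0.3, 0.2]
finger_gap: 0.004
grip_force: 0.0
```

```bash
python3 - <<'E'
from h import *
s=state();print(s['ee_pos'],s['ft_force'],s['time_s'])
p,d=get_image("scene");cv2.imwrite("pics/s2.png",cv2.resize(p[170:330,200:410],None,fx=3.6,fy=3.6)[:,:,::-1])
E
```

```text
[ 0.3971 -0.1986  0.1872] [ 1.012  -0.2909  0.1841] 9.9833
```

View pics/s2.png

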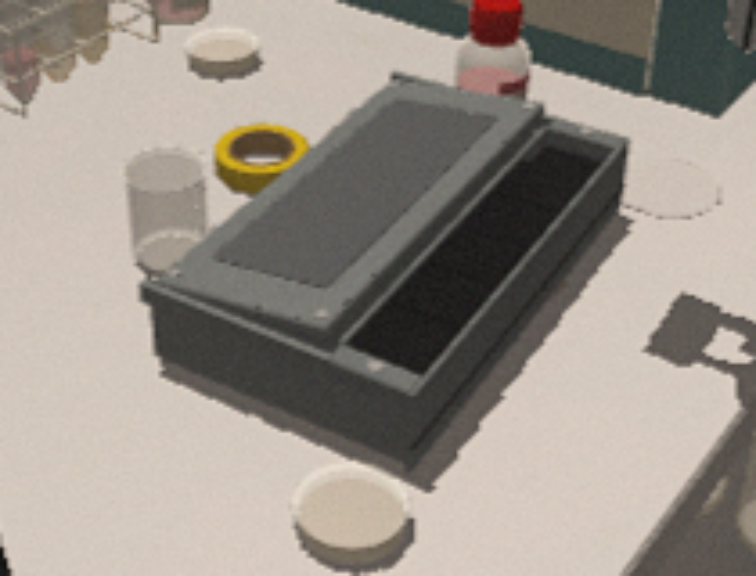

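The lid stands ajar, with its raised front edge running from (330,330) to (540,110). The bystanders are where they were and the hand is clear, so I hand in.

```bash
python3 -c "
from cell import *
print(job_done())"
```

```text
the job is handed in; nothing more can be done
None
```

I slid along the trim, found that the rightmost pad gives way, and pressed it down about 12 mm to its stop; the last picture shows the lid ajar and the things around it unmoved, the hand is clear, and the job is handed in (no verdict was returned).

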